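Roll the tote of cut bars to the end stop and lift it onto the scale

ROBOT

A 6-joint arm with a two-finger parallel gripper is mounted at the origin on the work surface. World frame = base frame: x ahead of the robot, y to its left, z up, the work surface at z = 0. Lengths are in m, angles in rad, forces in N, time in s.
With the tool pointing down it reaches from about 0.275 to 0.975 m from the base axis. Payload 8.4 kg.
Tool frame: the origin (TCP) lies between the finger pads; the fingertips stand ctrl.tcp_to_tips ahead of it and the grasp point (between the pads) lies 2 mm behind it (ctrl.tcp_to_tips is the distance from the TCP to the fingertips, in m); z points along the fingers, y is the direction in which the jaws open and shut (so a half turn about z gives the same grasp; the last joint's range is limited). The gripper opens to 92 mm and grips with 3 to 60 N. Pads are 20 mm wide; open, the fingers measure 128 mm over their backs; the gripper's body (75 mm by 189 mm) begins 69 mm behind the grasp point.
Start: joints at [1.345, 0.353, 1.633, -0, 1.155, -0.002], TCP at [0.139, 0.609, 0.232] pointing down, gripper open.
Joint ranges: [-2.63, 2.63], [-0.92, 2.1], [0.06, 2.66], [-1.3, 4.44], [0, 2.69], [-3.02, 3.02]. Speed limits (rad/s): [2.22, 2.22, 2.79, 3.14, 3.14, 3.14].

INTERFACE

Orientations are given as a rotation vector (axis times angle).
In Python, from station import ctrl gives the robot as it stands. Calls block until the motion is done:
- ctrl.move_to(position, orientation): joint-space move of the TCP to a pose.
- ctrl.move_l(position, rotation=None, speed=0.15, stop_force=None): straight line of the TCP; rotation=None keeps the orientation; speed is the mean speed in m/s. With stop_force (N) it stops when the force on the tool has changed by that much, and returns True; else False.
- ctrl.move_j(angles): joint-space move.
- ctrl.open() and ctrl.grasp(effort=None): open the fingers fully, or close them until they stop; effort is the grip in N (None keeps the last).
- ctrl.pause(seconds).
- ctrl.inverse_kinematics(position, orientation): joint angles nearest the present ones, or None.
- ctrl.read_state(): the state.
- ctrl.grab_frame(name): name is "scene" or "side" or "wrist"; returns (picture, depth): 480x640x3 uint8, red, green, blue; 480x640 float32, m along the optical axis (not along the pixel's ray), 0 where there is no reading.
- ctrl.calibration(name): a dict with "camera_matrix" (3x3 intrinsics, pixels), "R" (3x3) and "t" (3): a world point X has camera coordinates R X + t; the wrist camera has in their place "tool_from_camera" (4x4, takes a point from camera to tool coordinates, whose origin is the TCP and whose axes are the flange's). Camera axes: x right, y down, z forward; pixel columns grow to the right and rows downward; lengths in m; the calibration is good to about 2 mm. The wrist camera is an equidistant fisheye: a pixel r from the principal point sees the ray r / f radians off the axis. A picture is of the moment at which its call begins: read the wrist's pose just before it. calibration takes no time and is no camera call.
A pose or a line that the arm cannot do raises ctrl.PlanningError and nothing moves.
- ctrl.job_done(): hands the job in, once; it reports no verdict.
The state is a dict: "t": time; "joints": joint angles; "joint_velocities": joint speeds; "effort": joint torques, N m; "tool_pos": TCP position; "tcp_rot": TCP orientation; "wrist_force": force on the tool from outside, world axes, zero at the start; "wrist_torque": the same for the moment, N m; "gripper_width": finger opening in m.
Only numpy, scipy, OpenCV 4.12 (cv2) and the standard library are available. Lean on these libraries where they do the work, as an engineer would, in place of code of your own. Each camera call takes 0.05 s, during which the arm holds its last target.

TASK

Roll the handled tote of cut bars along the roller track, keeping it on the rollers, until it is right up against the end stop. Then lift it off by its handle and set it down gently on the square pan of the bench scale, centred and square to the pan, and let go. Leave the other tote, the one without a handle, where it is.

Things in the scene. Friction and masses are not known exactly. Their poses are not given: they have to be found in the camera images.
- tote: Metal tote on the roller track holding cut round bars (fixed, under 40 mm high); 0.4-0.85 kg. Outside 130 (its x) x 110 (its y) mm, walls 60 mm high. Handle: bar 14 x 14 mm along its x, over its middle, centre 105 mm above the underside, 116 mm free between two flat end uprights. Origin: centre of underside, z up. Its y lies along the track within 2 degrees.
- stop (a point): Middle of the end stop's inner face at roller-top height (70 mm). +y runs back up the track (tote rolls towards -y), x across. Track fixed, 440 mm long, level, free 24 mm rollers; side rails 140 mm apart, 15 mm above the rollers; stop 8 mm thick, 35 mm above them. Tote against the stop: its origin at x 0, y 55 mm, z 0 here; it starts 185-285 mm short of that.
- pan (a point): Centre of the top of the bench scale's square steel pan, 160 x 160 mm, 45 mm above the table; x, y along the pan's sides, z up. Rigid, fixed. A small read-out, lower than the pan, is beyond its -y side. The round 150 mm steel turntable of the same height nearby is not the scale.
- spare_tote: The other tote: empty, 130 x 110 mm, 50 mm high, without a handle, standing on the table beyond the roller track. Origin: centre of its underside. To be left alone.
There are look-alikes about, which are no part of the job. What is shaped like the tote but purple is not meant.

How it is judged:
On the way, in this order (a step that is already met when the one before it is completed fails the run):
1. the tote stands on the rollers, up against the end stop (gap under 10 mm) (y of tote in the frame of stop between 0.045 and 0.065 m and x of tote in the frame of stop between -0.015 and 0.015 m and z of tote in the frame of stop below 0.008 m), for 0.2 s.
2. the tote is lifted clear of the rollers (z of tote in the frame of stop above 0.03 m), for 0.1 s.
At the end, for the whole second after the job is handed in: The tote stands upright and at rest on the scale's pan, its centre within 20 mm of the pan's centre and its sides within about 11 degrees of parallel to the pan's sides (any of the four ways round), released (horizontal distance between tote and pan below 0.02 m and z of tote in the frame of pan between -0.006 and 0.006 m and angle between tote's own z axis and vertical below 0.1 rad and (angle between the x axis of tote and the x axis of pan, either way round below 0.2 rad or angle between the x axis of tote and the y axis of pan, either way round below 0.2 rad) and linear speed of tote below 0.02 m/s); the robot touches nothing.
It fails at once if the tote is lifted off the rollers while still more than 30 mm short of the stop (y of tote in the frame of stop between 0.085 and 0.45 m and x of tote in the frame of stop between -0.1 and 0.1 m and z of tote in the frame of stop between 0.015 and 0.05 m).
It fails at once if the tote is dropped or slammed onto the scale (faster than 0.5 m/s just above the pan) (horizontal distance between tote and pan below 0.08 m and z of tote in the frame of pan below 0.02 m and linear speed of tote above 0.5 m/s).
It fails at once if the tote without a handle is shifted by more than 20 mm (distance of spare_tote from where it was at the start of the episode above 0.02 m).
It also fails if it takes over 43 s, if anything falls off the work surface, if the arm or the gripper's body presses on something with over 40 N, if the wrist force passes 120 N, or if a joint passes its speed limit or range.

## Working session

There is one attempt and no reset: what is moved stays moved. The work goes in short steps, each a Python script; the robot and the scene stay as the last script left them, time stands still between calls to the robot, and variables do not carry over. Pictures are saved under pics/ and viewed, and the job is handed in when it is done.

```bash
ls; mkdir -p pics
python3 - <<'E'
from station import ctrl
import cv2,numpy as np
print(ctrl.read_state(), ctrl.tcp_to_tips)
for n in("scene","side","wrist"):
    p,d=ctrl.grab_frame(n); cv2.imwrite(f"pics/{n}0.png",p[:,:,::-1]); np.save(f"pics/{n}0.npy",d); print(n,ctrl.calibration(n), (d>0).mean())
E
```

```text
pics
{'t': 0.0, 'joints': array([ 1.34457749e+00,  3.53654025e-01,  1.63415217e+00, -3.52112587e-05,
        1.15518337e+00, -2.37765961e-03]), 'joint_velocities': array([-0.00032949,  0.00057262, -0.00031966, -0.00158788, -0.00032148,
        0.000885  ]), 'effort': array([-1.01076716e-03, -5.93823016e+01, -3.34212935e+01,  6.96941349e-02,
        2.32829869e-02, -1.35025502e-04]), 'tool_pos': array([0.13862458, 0.60893918, 0.23085229]), 'tcp_rot': array([-3.50838778e-01, -3.12181226e+00,  2.18562510e-03]), 'wrist_force': array([ 0.14852617,  0.55702001, -0.04252821]), 'wrist_torque': array([0.02416751, 0.06847666, 0.00074832]), 'gripper_width': 0.09204015876617153} 0.017
scene {'camera_matrix': array([[482.3496665 ,   0.        , 316.85075761],
       [  0.        , 482.3496665 , 233.84969714],
       [  0.        ,   0.        ,   1.        ]]), 'R': array([[-0.17802874,  0.98395479, -0.01177888],
       [ 0.70962493,  0.12008265, -0.69427128],
       [-0.68171711, -0.13195883, -0.71961701]]), 't': array([ 0.00773066, -0.30918096,  1.38161786])} 0.996123046875
side {'camera_matrix
[... 233 characters left out ...]
0.44159893, -0.87292267],
       [ 0.4097743 ,  0.77105325, -0.48740323]]), 't': array([-0.38415842,  0.21671326,  0.99394774])} 0.993828125
wrist {'camera_matrix': array([[371.64829954,   0.        , 323.4430041 ],
       [  0.        , 371.64829954, 238.52839854],
       [  0.        ,   0.        ,   1.        ]]), 'tool_from_camera': array([[-1.90637715e-04, -9.61311932e-01, -2.75462034e-01,
         7.73100491e-02],
       [ 9.99999091e-01,  1.84329840e-04, -1.33534198e-03,
         7.34366192e-04],
       [ 1.33445605e-03, -2.75462038e-01,  9.61311024e-01,
        -1.52631381e-01],
       [ 0.00000000e+00,  0.00000000e+00,  0.00000000e+00,
         1.00000000e+00]])} 0.9957942708333334
```

View pics/scene0.png

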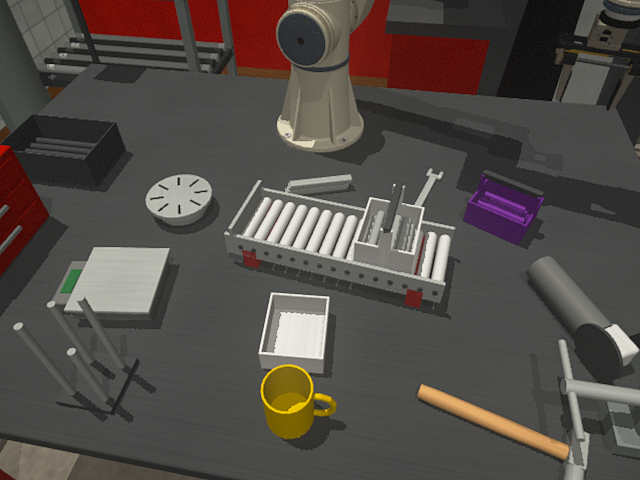

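View pics/side0.png

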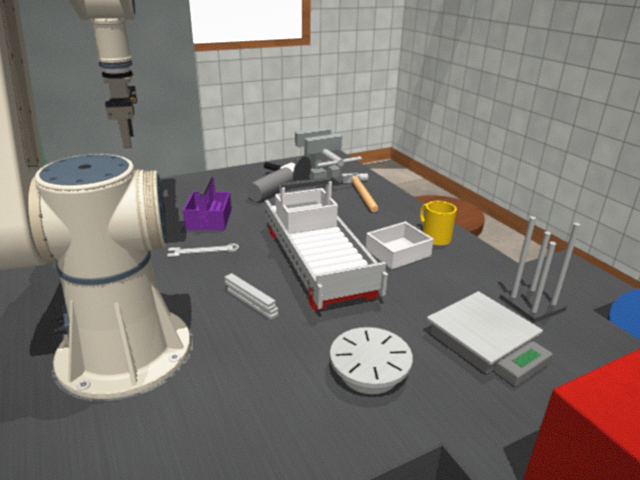

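View pics/wrist0.png

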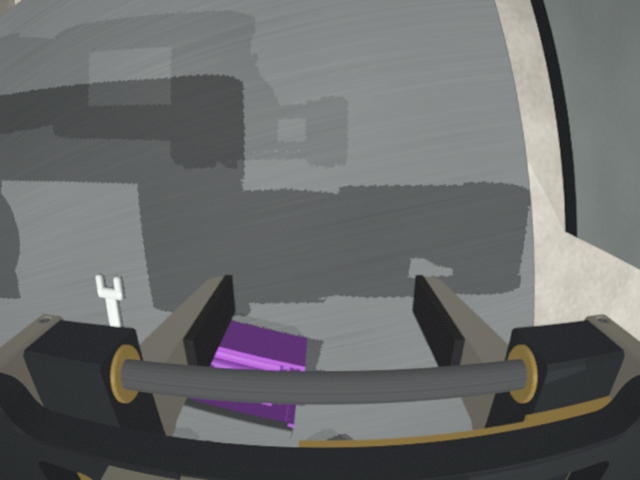

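The scene view shows the white tote on the track around (390,225), the pan at (122,280), the turntable at (180,198), the spare tote at (295,330) and the purple decoy at (505,205). The raised stop plate is at the left end of the track, around (245,210). Next I'll measure these from depth.

```bash
cat > h.py <<'E'
import numpy as np,cv2
from station import ctrl
def cloud(name,d):
    c=ctrl.calibration(name);K=c["camera_matrix"]
    v,u=np.mgrid[0:480,0:640]
    P=np.stack([(u-K[0,2])/K[0,0]*d,(v-K[1,2])/K[1,1]*d,d],-1)
    W=(P-c["t"])@c["R"]
    W[d<=0]=np.nan
    return W
E
python3 - <<'E'
from h import *
for n in("scene","side"):
    d=np.load(f"pics/{n}0.npy");W=cloud(n,d);im=cv2.imread(f"pics/{n}0.png")
    x0,x1,y0,y1=0.2,0.95,-0.5,0.5; s=760
    # top-down, image right=+y, down=+x ; order by z
    w=W.reshape(-1,3);c=im.reshape(-1,3)
    ok=np.isfinite(w).all(1)&(w[:,0]>x0)&(w[:,0]<x1)&(w[:,1]>y0)&(w[:,1]<y1)&(w[:,2]<0.25)
    w=w[ok];c=c[ok];o=np.argsort(w[:,2]);w=w[o];c=c[o]
    H=np.zeros((int((x1-x0)*s),int((y1-y0)*s)));I=np.zeros(H.shape+(3,),np.uint8)
    r=((w[:,0]-x0)*s).astype(int);q=((w[:,1]-y0)*s).astype(int)
    for a in(0,1):
      for b in(0,1):
        rr=np.clip(r+a,0,H.shape[0]-1);qq=np.clip(q+b,0,H.shape[1]-1)
        H[rr,qq]=w[:,2]
    cm=cv2.applyColorMap(np.clip(H/0.2*255,0,255).astype(np.uint8),cv2.COLORMAP_JET)
    for k in range(2,10): cv2.putText(cm,f"{k/10}",(0,int((k/10-x0)*s)+8),0,.4,(255,)*3,1); cv2.line(cm,(0,int((k/10-x0)*s)),(8,int((k/10-x0)*s)),(255,)*3)
    for k in range(-5,5): cv2.putText(cm,f"{k/10}",(int((k/10-y0)*s),560),0,.4,(255,)*3,1);cv2.line(cm,(int((k/10-y0)*s),560),(int((k/10-y0)*s),550),(255,)*3)
    cv2.imwrite(f"pics/{n}_top.png",cm)
sc=cv2.imread("pics/scene0.png")[160:320,210:470];cv2.imwrite("pics/sc_zoom.png",cv2.resize(sc,None,fx=3,fy=3,interpolation=cv2.INTER_CUBIC))
E
```

```text
(no output)
```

View pics/scene_top.png

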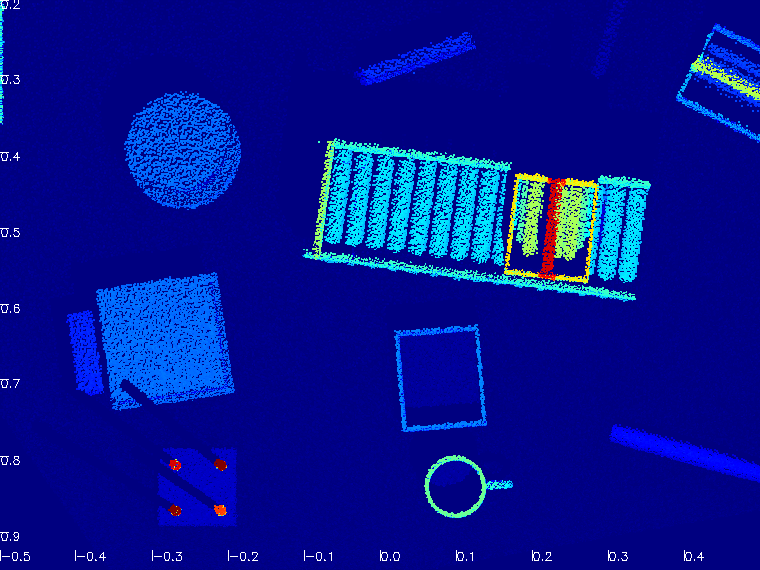

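View pics/side_top.png

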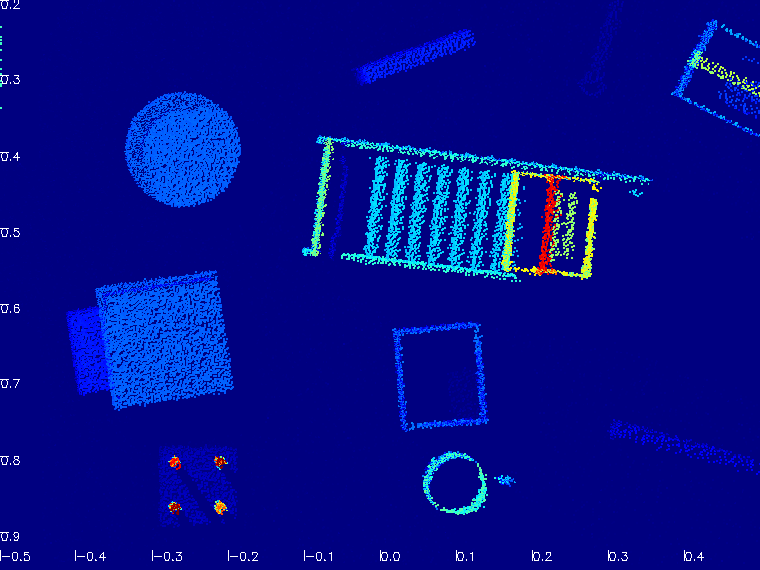

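View pics/sc_zoom.png

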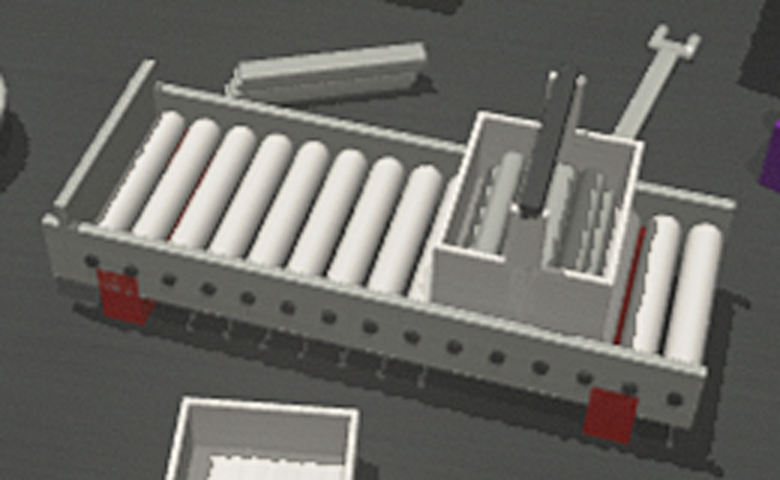

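Both views agree on the layout. The stop plate is at the -y end, and the tote's handle runs across the track near (x 0.50, y 0.21). I'll fit the numbers now.

Run:
```python
from h import *
def rect(p):
    r=cv2.minAreaRect((p[:,:2]*1000).astype(np.float32)); b=cv2.boxPoints(r); return r
for n in("scene","side"):
    W=cloud(n,np.load(f"pics/{n}0.npy")).reshape(-1,3);W=W[np.isfinite(W).all(1)]
    x,y,z=W.T
    def sel(x0,x1,y0,y1,z0,z1):return W[(x>x0)&(x<x1)&(y>y0)&(y<y1)&(z>z0)&(z<z1)]
    h=sel(.4,.6,.1,.35,.165,.2); print(n,"handle",len(h),rect(h),np.percentile(h[:,2],[5,50,95]))
    d=np.linalg.svd(h[:,:2]-h[:,:2].mean(0),full_matrices=0)[2][0];print(" dir",np.degrees(np.arctan2(d[1],d[0])),h[:,:2].mean(0))
    t=sel(.4,.6,.1,.35,.123,.136); print(" toterim",len(t),rect(t),np.median(t[:,2]))
    s=sel(.35,.6,-.15,-.04,.098,.115); print(" stop",len(s),rect(s),np.percentile(s[:,2],[5,50,95]))
    ra=sel(.35,.6,-.12,.36,.078,.09)
    print(" rails",len(ra),rect(ra))
    p=sel(.53,.76,-.4,-.19,.038,.055); print(" pan",len(p),rect(p),np.median(p[:,2]))
    sp=sel(.6,.8,-.02,.16,.04,.06); print(" spare",rect(sp))
```

```text
scene handle 497 ((499.7207336425781, 225.0792236328125), (22.023082733154297, 131.43399047851562), 83.55350494384766) [0.16847627 0.18255029 0.18450443]
 dir -6.857684063666672 [0.50958954 0.22448499]
 toterim 709 ((498.6570129394531, 224.97616577148438), (110.29437255859375, 134.6265411376953), 83.56250762939453) 0.12997947407112925
 stop 304 ((462.86749267578125, -75.60555267333984), (10.39078426361084, 154.48382568359375), 82.68465423583984) [0.09908527 0.10515319 0.10808973]
 rails 2511 ((487.1659240722656, 126.7358169555664), (439.4566955566406, 160.91744995117188), 82.58257293701172)
 pan 5251 ((647.3572998046875, -283.9123229980469), (164.64015197753906, 161.83033752441406), 7.904930591583252) 0.04649438895418997
 spare ((697.0233154296875, 79.06177520751953), (133.5240020751953, 110.4440689086914), 4.432697296142578)
side handle 355 ((495.673828125, 224.618408203125), (28.49161148071289, 131.0457305908203), 84.09835815429688) [0.16806897 0.17729472 0.1823823 ]
 dir 173.25768008897 [0.49247528 0.22100904]
 toterim 397 ((496.3080749511719, 225.17881774902344), (118.28169250488281, 132.65493774414062), 83.72205352783203) 0.1276958307305143
 stop 318 ((457.6259460449219, -76.47859191894531), (13.759697914123535, 154.78738403320312), 82.42213439941406) [0.09850953 0.10314779 0.10564848]
 rails 1249 ((484.6802978515625, 125.62583923339844), (440.1788635253906, 158.62237548828125), 82.6783447265625)
 pan 4279 ((646.1026000976562, -283.46099853515625), (165.74696350097656, 161.34764099121094), 8.387884140014648) 0.044224396010965526
 spare ((714.8413696289062, 81.12517547607422), (174.3509521484375, 115.9860610961914), 4.841141700744629)
```

```bash
cat >> h.py <<'E'
from scipy.spatial.transform import Rotation as Ro
def rot(yawdeg):
    # tool down, tool y along the y axis of an object with this yaw
    a=np.radians(yawdeg);X=[-np.cos(a),-np.sin(a),0];Y=[-np.sin(a),np.cos(a),0]
    return Ro.from_matrix(np.array([X,Y,[0,0,-1]]).T).as_rotvec()
TOTE=np.array([.4985,.225]);U=np.array([.129,.992]);U/=np.linalg.norm(U);STOP=np.array([.4610,-.0720])
END=STOP+.055*U;PAN=np.array([.6467,-.2837])
E
python3 - <<'E'
from h import *
print(np.linalg.norm(END-TOTE),END)
for p,z,a in((TOTE,.28,-6.5),(TOTE,.173,-6.5),(END,.173,-7.4),(END,.33,-7.4),(PAN,.25,8),(PAN,.148,8)):
    print(ctrl.inverse_kinematics([*p,z],rot(a)))
ctrl.move_to([*TOTE,.26],rot(-6.5)); print(ctrl.read_state()["t"],ctrl.read_state()["tool_pos"])
s=ctrl.read_state();p,d=ctrl.grab_frame("wrist");cv2.imwrite("pics/wrist1.png",p[:,:,::-1])
E
```

```text
0.2443585285673971 [ 0.4680925  -0.01745922]
[ 0.42123679  0.18663766  1.7463252   0.          1.20862979 -1.03611314]
[ 0.42123679  0.29839763  1.85706348  0.          0.98613155 -1.03611314]
[-4.04836498e-02  1.81343892e-01  2.01644943e+00 -4.44089210e-16
  9.43799327e-01 -1.48212561e+00]
[-4.04836498e-02  1.44498774e-02  1.82942300e+00 -4.44089210e-16
  1.29771978e+00 -1.48212561e+00]
[-4.15531828e-01  4.64796689e-01  1.42248280e+00 -4.44089210e-16
  1.25431316e+00 -2.12595450e+00]
[-4.15531828e-01  5.54647753e-01  1.51176156e+00 -4.44089210e-16
  1.07518334e+00 -2.12595450e+00]
2.0583 [0.49827784 0.22571856 0.25995476]
```

View pics/wrist1.png

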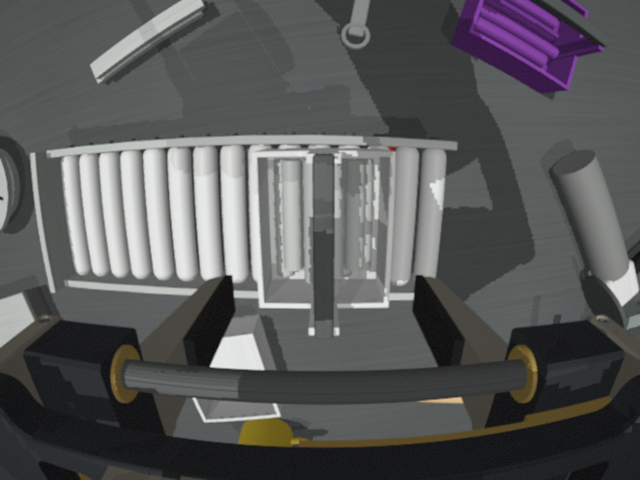

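The handle bar runs vertically at column 323, midway between the pads at about 220 and 430, so it is centred and aligned. Next: descend, grip and roll.

Run:
```python
from h import *
print("hit",ctrl.move_l([*TOTE,.173],speed=.1,stop_force=10))
ctrl.grasp(35); s=ctrl.read_state(); print(s["t"],s["tool_pos"],s["gripper_width"],s["wrist_force"])
p=END+.012*U
print("hit1",ctrl.move_l([*p,.173],rot(-7.2),speed=.1,stop_force=15)); s=ctrl.read_state(); print(s["t"],s["tool_pos"],s["gripper_width"],s["wrist_force"])
for n in("scene",):
    p,d=ctrl.grab_frame(n);cv2.imwrite("pics/scene2.png",p[:,:,::-1]);np.save("pics/scene2.npy",d)
```

```text
hit False
4.2833 [0.498471   0.22500102 0.1729894 ] 0.013493435329263545 [0.08557184 0.7390466  0.39963278]
hit1 False
6.7583 [ 0.46946958 -0.005343    0.17295382] 0.013940554056394954 [-5.0094859  -0.05150241  2.88180643]
```

View pics/scene2.png

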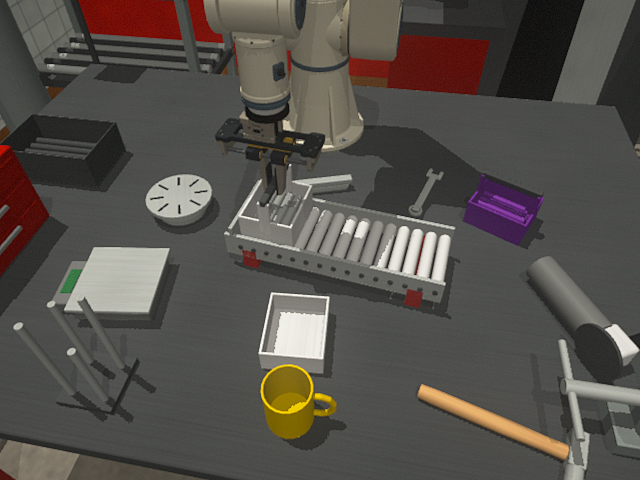

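The tote (rim about (240–313, 180–245)) is close to the stop and still on the rollers. A 5 N side force suggests it is rubbing the +x rail, so I'll ease 1.5 mm towards -x and close the remaining gap with force sensing.

Run:
```python
from h import *
V=np.array([U[1],-U[0]])
s=ctrl.read_state()["tool_pos"]
ctrl.move_l([*(s[:2]-.0015*V),.173],speed=.03); print(ctrl.read_state()["wrist_force"])
p=s[:2]-.0015*V-.020*U
print("hit",ctrl.move_l([*p,.173],speed=.03,stop_force=8)); s=ctrl.read_state(); print(s["t"],s["tool_pos"],s["gripper_width"],s["wrist_force"])
r=s["tool_pos"][:2]-STOP; print("in stop frame",r@V,r@U)
ctrl.pause(.4)
p,d=ctrl.grab_frame("scene");cv2.imwrite("pics/scene3.png",p[:,:,::-1]);np.save("pics/scene3.npy",d)
W=cloud("scene",d).reshape(-1,3);W=W[np.isfinite(W).all(1)];q=W-[*STOP,.07];a=q[:,:2]@V;b=q[:,:2]@U;z=q[:,2]
m=(abs(a)<.08)&(b>-.02)&(b<.13)&(z>.052)&(z<.066)
print("rim y",np.percentile(b[m],[2,98]),"x",np.percentile(a[m],[2,98]),"z",np.median(z[m]))
m=(abs(a)<.05)&(b>-.02)&(b<.01)&(z>.028)&(z<.04);print("stop y",np.percentile(b[m],[2,98]) if m.sum() else None)
cv2.imwrite("pics/scene3z.png",cv2.resize(p[150:290,210:350,::-1],None,fx=4,fy=4))
```

```text
[ 0.98197887 -0.03479665 -3.36936944]
hit True
7.525 [ 0.46691729 -0.01667706  0.17307911] 0.01405739691294529 [ 0.98801984  4.86092661 -0.73364581]
in stop frame -0.0012662583478558502 0.055624085387684416
rim y [0.00094221 0.11094547] x [-0.06539647  0.06465613] z 0.05953681572694103
stop y [0.00300079 0.00589886]
```

View pics/scene3z.png

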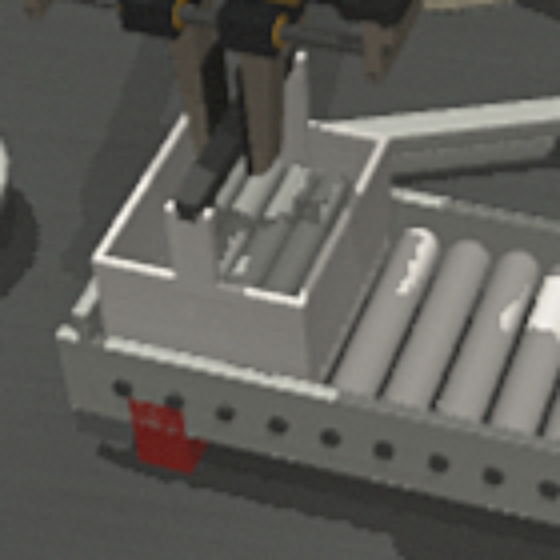

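The tote is against the stop: contact was felt at y = 55.6 mm, and the image shows no gap. Now I'll back off 1 mm and lift, then carry it over the pan.

Run:
```python
from h import *
s=ctrl.read_state()["tool_pos"]; p=s[:2]+.0015*U
ctrl.move_l([*p,.174],speed=.03)
ctrl.move_l([*p,.31],speed=.12); s=ctrl.read_state();print(s["t"],s["tool_pos"],s["gripper_width"],s["wrist_force"])
ctrl.move_l([*PAN,.25],rot(8),speed=.15); s=ctrl.read_state();print(s["t"],s["tool_pos"],s["gripper_width"],s["wrist_force"])
for n in("scene","side"):
    p,d=ctrl.grab_frame(n);cv2.imwrite(f"pics/{n}4.png",p[:,:,::-1]);W=cloud(n,d).reshape(-1,3);W=W[np.isfinite(W).all(1)]
    x,y,z=W.T
    m=(abs(x-PAN[0])<.12)&(abs(y-PAN[1])<.12)&(z>.195)&(z<.215)
    print(n,"rim",m.sum(),cv2.minAreaRect((W[m][:,:2]*1000).astype(np.float32)),np.median(z[m]))
```

```text
9.5083 [ 0.46663878 -0.01494466  0.30918517] 0.013286593993787269 [ 0.11901503 -0.43796282 -8.08013506]
11.85 [ 0.64658177 -0.28324368  0.25028035] 0.013707949735836413 [-0.1404697  -0.2119158  -7.55352931]
scene rim 1379 ((645.7493896484375, -283.6358642578125), (133.5188751220703, 112.86665344238281), 7.687273025512695) 0.2053111881456424
side rim 1062 ((645.1873779296875, -283.80035400390625), (137.2067108154297, 113.24089050292969), 6.922502517700195) 0.20297033195596026
```

View pics/scene4.png

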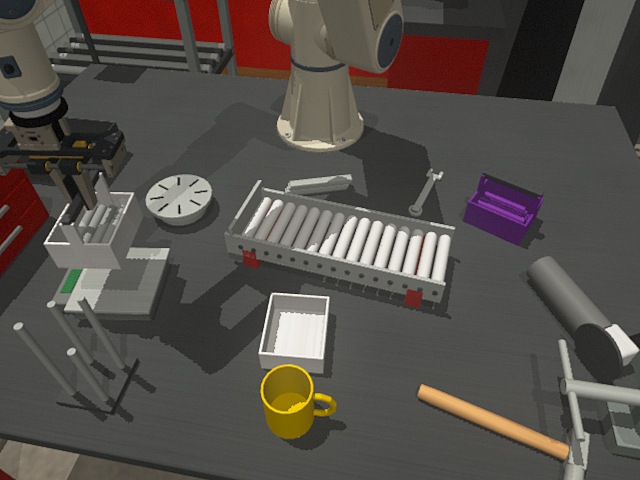

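View pics/side4.png

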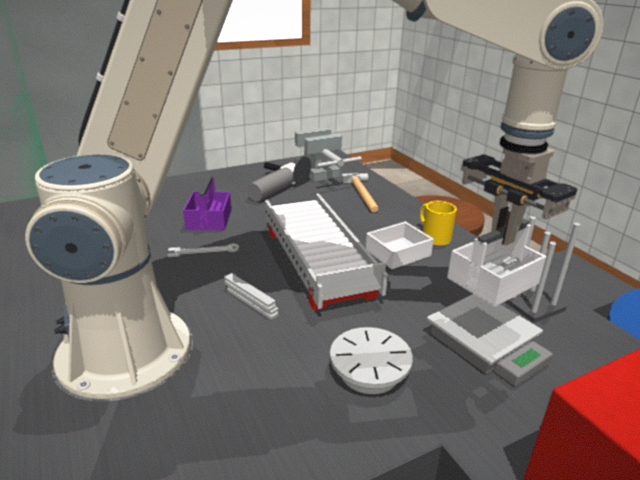

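The tote hangs level over the pan: its rim is at (0.6455, -0.2837) with yaw about 7.5°, against the pan at (0.6467, -0.2837) and 8°. The scene view shows it around (92,235) above the pan, well clear of the rack. Next: lower to contact and release.

Run:
```python
from h import *
p=PAN+[.0008,0]
ctrl.move_l([*p,.165],speed=.08)
print("hit",ctrl.move_l([*p,.143],speed=.02,stop_force=4)); s=ctrl.read_state();print(s["t"],s["tool_pos"],s["wrist_force"])
ctrl.open(); ctrl.pause(.2); s=ctrl.read_state();print(s["t"],s["tool_pos"],s["wrist_force"],s["gripper_width"])
ctrl.move_l([*s["tool_pos"][:2],.30],speed=.1)
for n in("scene","side"):
    p,d=ctrl.grab_frame(n);cv2.imwrite(f"pics/{n}5.png",p[:,:,::-1]);W=cloud(n,d).reshape(-1,3);W=W[np.isfinite(W).all(1)]
    x,y,z=W.T
    m=(abs(x-PAN[0])<.12)&(abs(y-PAN[1])<.12)&(z>.095)&(z<.115)
    print(n,"rim",m.sum(),cv2.minAreaRect((W[m][:,:2]*1000).astype(np.float32)),np.median(z[m]))
print(ctrl.read_state()["t"])
```

```text
hit True
13.9667 [ 0.64737802 -0.28352525  0.14804791] [0.50510536 0.96503853 5.71458383]
15.375 [ 0.64579082 -0.2828723   0.14586703] [-0.26633191 -0.12549914 -0.19960416] 0.09196929411779386
scene rim 1182 ((646.4757690429688, -284.2901916503906), (133.83360290527344, 112.78498840332031), 8.10472583770752) 0.10400369809823694
side rim 909 ((645.4323120117188, -283.5511169433594), (136.77169799804688, 112.80329132080078), 8.372800827026367) 0.10250675185077139
17.1667
```

View pics/side5.png

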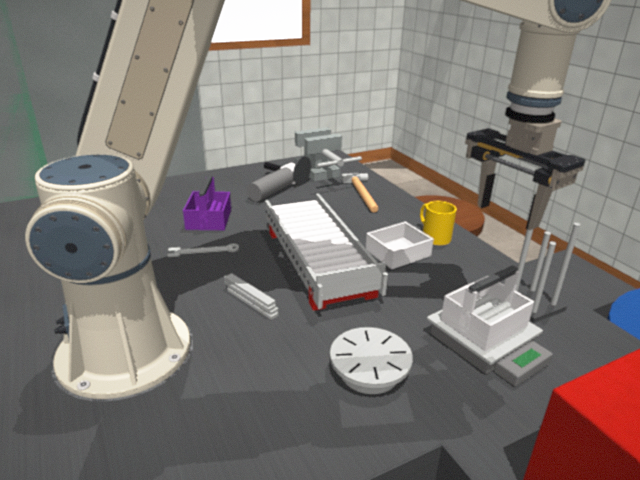

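View pics/scene5.png

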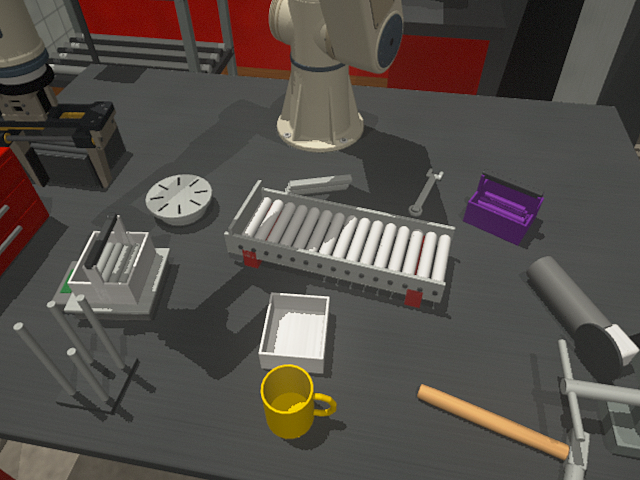

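The tote stands centred and square on the pan (side view around (488,315)), the gripper is open and clear, and the spare tote has not moved.

```bash
python3 -c "
from station import ctrl
ctrl.job_done();print(ctrl.read_state()['t'])"
```

```text
the job is handed in; nothing more can be done
the job is handed in; nothing more can be done
```

The tote is on the scale pan and released, and the job was handed in at about 17 s of the 43 s allowed; no verdict is reported.

- **Roll:** I gripped the handle and rolled the tote down the track to the end stop. Contact was felt with its origin about 55.6 mm from the stop face, about 1 mm off centre. On the way it rubbed a side rail at about 5 N, which I eased off by moving 1.5 mm across.
- **Lift and set down:** I lifted it clear, turned it to match the pan and lowered it at 0.02 m/s until it touched. I then opened the gripper and backed away.
- **Last checks:** Both cameras put the tote within about 1.5 mm of the pan centre. Its yaw is 8.1–8.4° against the pan's 8°, and its rim is at the expected height of about 104 mm. In the final views the spare tote looks unmoved and the gripper is clear.
- **Disagreements:** The two cameras differ by 1–2 mm, within the calibration accuracy, and no check failed. After I opened the gripper its tool position settled about 2 mm, but the final views show the tote stayed in place.

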